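Charge the bench mill with the right grinding cylinders

ROBOT

A 6-joint arm with a two-finger parallel gripper is mounted at the origin on the work surface. World frame = base frame: x ahead of the robot, y to its left, z up, the work surface at z = 0. Lengths are in m, angles in rad, forces in N, time in s.
With the tool pointing down it reaches from about 0.325 to 0.75 m from the base axis. Payload 7.6 kg.
Tool frame: the origin (TCP) lies between the finger pads; the fingertips stand 17 mm ahead of it and the grasp point (between the pads) lies 2 mm behind it (env.nose_length is the distance from the TCP to the fingertips, in m); z points along the fingers, y is the direction in which the jaws open and shut (so a half turn about z gives the same grasp; the last joint's range is limited). The gripper opens to 85 mm and grips with 20 to 120 N. Pads are 22 mm wide; open, the fingers measure 114 mm over their backs; the gripper's body (76 mm by 85 mm) begins 54 mm behind the grasp point. The pads swing forward as they close: fully open they stand 13 mm farther back than shut.
Start: joints at [1.228, 0.052, 1.401, -0, 1.689, -0.07], TCP at [0.141, 0.506, 0.248] pointing down, gripper open.
Joint ranges: [-2.9, 2.9], [-0.91, 2.17], [0.12, 2.37], [-1.06, 4.2], [0.26, 2.73], [-2.93, 2.93]. Speed limits (rad/s): [2.57, 2.57, 3.01, 3.14, 3.14, 3.14].

INTERFACE

Orientations are given as [roll, pitch, yaw] about the fixed x, y, z axes, in that order (R = Rz(yaw) Ry(pitch) Rx(roll)).
In Python, from cell import env, imaging gives the robot as it stands. Calls block until the motion is done:
- env.move_to(position, orientation): joint-space move of the TCP to a pose.
- env.servo_line(position, attitude=None, speed=0.15, stop_force=None): straight line of the TCP; attitude=None keeps the orientation; speed is the mean speed in m/s. With stop_force (N) it stops when the force on the tool has changed by that much, and returns True; else False.
- env.goto_joints(angles): joint-space move.
- env.gripper_open() and env.close_gripper(squeeze=None): open the fingers fully, or close them until they stop; squeeze is the grip in N (None keeps the last).
- env.pause(seconds).
- env.ik(position, orientation): joint angles nearest the present ones, or None.
- env.state(): the state.
- imaging.capture(name): name is "scene" or "top"; returns the picture (480x640x3 uint8, red, green, blue); there is no depth.
- imaging.camera_params(name): a dict with "camera_matrix" (3x3 intrinsics, pixels), "k1" (the pictures are not rectified: a ray, as slopes to the right and down, at radius r is drawn at 1 + k1 r^2 times it, then the intrinsics apply), "rvec" (rotation vector, rad) and "tvec" (3), from world to camera coordinates, as OpenCV has them. Camera axes: x right, y down, z forward; pixel columns grow to the right and rows downward; lengths in m; the calibration is good to about 2 mm. A picture is of the moment at which its call begins. camera_params takes no time and is no camera call.
A pose or a line that the arm cannot do raises env.MotionError and nothing moves.
- env.sign_off(): hands the job in, once; it reports no verdict.
The state is a dict: "time_s": time; "q": joint angles; "qvel": joint speeds; "tau": joint torques, N m; "tool_pos": TCP position; "ee_rot": TCP orientation; "contact_force": force on the tool from outside, world axes, zero at the start; "torque": the same for the moment, N m; "opening": finger opening in m.
Only numpy, scipy, OpenCV 4.12 (cv2) and the standard library are available. Lean on these libraries where they do the work, as an engineer would, in place of code of your own. Each camera call takes 0.05 s, during which the arm holds its last target.

TASK

Get the glaze mill ready to run with only the middle-size (32 mm) grinding cylinders: throw the clamp back, lift the lid off and set it down, move any wrong-size cylinders left in the jar into the black tub, and put every middle-size cylinder from the tray into the jar, leaving the smaller and larger ones on the tray. Only when the jar is fully charged, put the lid back on, fully home, and then bring the clamp handle upright again so that the lid is clamped down. Leave the glaze pot and the cup alone.

Things in the scene. Friction and masses are not known exactly. Their poses are not given: they have to be found in the camera images.
- mill: Blue bench mill fixed on the table, housing 225 x 180 mm, 60 mm high, with an upright white porcelain jar on it. Origin on the jar's axis at table height; the clamp is on its -x side (towards the robot); the housing runs from x = -130 to +95 mm and y = -90 to +90 mm.
- jar_floor (a point): Centre of the jar's inner floor, 68 mm above the table. Jar: inner diameter 124 mm, outer 136 mm, 52 mm deep. Axes as the mill's.
- jar_rim (a point): Centre of the jar's mouth, at rim height, 120 mm above the table. Axes as the mill's.
- clamp (a joint): Toggle clamp on the mill, rad: 0 = clamped down (handle upright, 50 mm arm lying level across the edge of the lid), 1.25 = thrown fully back (handle leaning away from the jar, arm pointing up, clear of the lid from about 0.9). Stays where it is left (about 2 N at the ball). Pivot axis along the mill's y, at x = -106 mm, z = 137 mm in the mill's frame.
- clamp_ball (a point): Centre of the black 24 mm ball on the clamp's handle, 78 mm from the pivot (straight above it when clamped). Handle under the ball: 12 x 14 mm bar.
- lid: White porcelain jar lid, 144 mm diameter. Origin at the centre of the underside of its 112 mm plug (6 mm high, bottom edge bevelled), z up; flange from z = 6 to 16 mm; black knob 28 mm diameter from z = 16 to 48 mm on top. Seated, its origin is 6 mm below the rim. 350 g. On the jar at the start.
- mat: Round black rubber mat fixed on the table, 160 mm diameter, 4 mm thick: a free place to set the lid down. Origin at the centre of its underside.
- tub: Square black reject tub fixed on the table, outside 100 x 100 mm, 45 mm high, walls and floor 4 mm. Origin at the centre of its underside.
- tray: Shallow wooden tray of grinding cylinders, fixed, 290 mm along its x by 170 mm along its y, rim 10 mm high, floor 4 mm thick. Origin at the centre of its underside.
- fit1: middle-size grinding cylinder, plain white ceramic, 32 mm diameter and 32 mm tall, standing in the tray at the start; belongs in the jar. Origin at its centre, z along its axis. About 93 g. May be absent.
- fit2: middle-size grinding cylinder, plain white ceramic, 32 mm diameter and 32 mm tall, standing in the tray at the start; belongs in the jar. Origin at its centre, z along its axis. About 93 g. May be absent.
- fit3: middle-size grinding cylinder, plain white ceramic, 32 mm diameter and 32 mm tall, standing in the tray at the start; belongs in the jar. Origin at its centre, z along its axis. About 93 g. May be absent.
- fit4: middle-size grinding cylinder, plain white ceramic, 32 mm diameter and 32 mm tall, standing in the tray at the start; belongs in the jar. Origin at its centre, z along its axis. About 93 g. May be absent.
- small1: small look-alike grinding cylinder, white ceramic, 24 mm diameter and 24 mm tall, on the tray; stays there. Origin at its centre, z along its axis. About 39 g.
- small2: small look-alike grinding cylinder, white ceramic, 24 mm diameter and 24 mm tall, on the tray; stays there. Origin at its centre, z along its axis. About 39 g.
- large1: large look-alike grinding cylinder, white ceramic, 40 mm diameter and 40 mm tall, on the tray; stays there. Origin at its centre, z along its axis. About 181 g.
- large2: large look-alike grinding cylinder, white ceramic, 40 mm diameter and 40 mm tall, on the tray; stays there. Origin at its centre, z along its axis. About 181 g.
- odd_small: wrong-size small (24 mm diameter, 24 mm tall) white ceramic grinding cylinder left in the jar, under the lid, at the start; belongs in the tub. Origin at its centre, z along its axis. About 39 g. May be absent.
- odd_large: wrong-size large (40 mm diameter, 40 mm tall) white ceramic grinding cylinder left in the jar, under the lid, at the start; belongs in the tub. Origin at its centre, z along its axis. About 181 g. May be absent.
- glaze_pot: Bystander: closed grey plastic pot, 60 mm diameter, 60 mm high, to the right of the tray. Origin under its centre.
- plaster_cup: Bystander: white cup, 70 mm diameter, 60 mm high, beyond the mat and the mill. Origin under its centre.
Mind the look-alikes: they are no part of the job. Leave any blue or purple look-alike of the large2 alone.

How it is judged:
On the way, in this order (a step that is already met when the one before it is completed fails the run):
1. the clamp is thrown back and the lid is off the jar (value of joint clamp above 0.6 rad and horizontal distance between lid and jar_rim above 0.12 m), for 0.2 s.
2. with the lid off, every middle-size cylinder is in the jar and every wrong-size one from the jar is in the tub (horizontal distance between lid and jar_rim above 0.12 m and horizontal distance between each of fit1, fit2, fit3, fit4 and jar_floor below 0.056 m and z of fit1 in the frame of jar_floor between 0 and 0.05 m and z of fit2 in the frame of jar_floor between 0 and 0.05 m and z of fit3 in the frame of jar_floor between 0 and 0.05 m and z of fit4 in the frame of jar_floor between 0 and 0.05 m and x of odd_small in the frame of tub between -0.05 and 0.05 m and y of odd_small in the frame of tub between -0.05 and 0.05 m and z of odd_small in the frame of tub between 0.004 and 0.06 m and x of odd_large in the frame of tub between -0.05 and 0.05 m and y of odd_large in the frame of tub between -0.05 and 0.05 m and z of odd_large in the frame of tub between 0.004 and 0.06 m), for 0.2 s.
3. the lid is back on the jar, fully home, with the clamp still thrown back (horizontal distance between lid and jar_rim below 0.01 m and z of lid in the frame of jar_rim between -0.01 and -0.002 m and angle between lid's own z axis and vertical below 0.06 rad and value of joint clamp above 0.5 rad), for 0.2 s.
4. the clamp is down on the lid (horizontal distance between lid and jar_rim below 0.01 m and z of lid in the frame of jar_rim between -0.01 and -0.002 m and angle between lid's own z axis and vertical below 0.06 rad and value of joint clamp below 0.12 rad), for 0.2 s.
At the end, for the whole second after the job is handed in: All middle-size cylinders present are in the jar, the wrong-size ones from the jar in the tub, the other small and large ones still on the tray; lid seated (within 10 mm of the jar axis, tilt under 0.06 rad, plug in the mouth), clamp under 0.12 rad (all of step 4 and horizontal distance between each of fit1, fit2, fit3, fit4 and jar_floor below 0.056 m and z of fit1 in the frame of jar_floor between 0 and 0.05 m and z of fit2 in the frame of jar_floor between 0 and 0.05 m and z of fit3 in the frame of jar_floor between 0 and 0.05 m and z of fit4 in the frame of jar_floor between 0 and 0.05 m and x of odd_small in the frame of tub between -0.05 and 0.05 m and y of odd_small in the frame of tub between -0.05 and 0.05 m and z of odd_small in the frame of tub between 0.004 and 0.06 m and x of odd_large in the frame of tub between -0.05 and 0.05 m and y of odd_large in the frame of tub between -0.05 and 0.05 m and z of odd_large in the frame of tub between 0.004 and 0.06 m and x of small1 in the frame of tray between -0.145 and 0.145 m and y of small1 in the frame of tray between -0.085 and 0.085 m and z of small1 in the frame of tray between 0.004 and 0.05 m and x of small2 in the frame of tray between -0.145 and 0.145 m and y of small2 in the frame of tray between -0.085 and 0.085 m and z of small2 in the frame of tray between 0.004 and 0.05 m and x of large1 in the frame of tray between -0.145 and 0.145 m and y of large1 in the frame of tray between -0.085 and 0.085 m and z of large1 in the frame of tray between 0.004 and 0.05 m and x of large2 in the frame of tray between -0.145 and 0.145 m and y of large2 in the frame of tray between -0.085 and 0.085 m and z of large2 in the frame of tray between 0.004 and 0.05 m and linear speed of lid below 0.02 m/s); the robot touches nothing.
It fails at once if the glaze pot is moved more than 4 cm (distance of glaze_pot from where it was at the start of the episode above 0.04 m).
It fails at once if the cup is moved more than 4 cm (distance of plaster_cup from where it was at the start of the episode above 0.04 m).
Of fit1, fit2, fit3, fit4 only 2 to 4 are there at a start; the rules pass over those that are not, and their reading is None.
Of odd_small, odd_large only 1 to 2 are there at a start; the rules pass over those that are not, and their reading is None.
At some moment in a run one of fit1, fit2, fit3, fit4, odd_small, odd_large may be knocked a few centimetres aside while the robot is not near it.
It also fails if it takes over 210 s, if anything falls off the work surface, if the arm or the gripper's body presses on something with over 40 N, if the wrist force passes 120 N, or if a joint passes its speed limit or range.

## Working session

There is one attempt and no reset: what is moved stays moved. The work goes in short steps, each a Python script; the robot and the scene stay as the last script left them, time stands still between calls to the robot, and variables do not carry over. Pictures are saved under pics/ and viewed, and the job is handed in when it is done.

```bash
ls; mkdir -p pics; python3 - <<'E'
from cell import env, imaging
import cv2
for n in ("scene","top"):
    cv2.imwrite(f"pics/{n}0.png",imaging.capture(n)[:,:,::-1]); print(imaging.camera_params(n))
print(env.state())
E
```

```text
pics
{'camera_matrix': array([[553.31053062,   0.        , 317.45173598],
       [  0.        , 553.31053062, 245.25897237],
       [  0.        ,   0.        ,   1.        ]]), 'k1': -0.0835455687554772, 'rvec': array([ 2.18923585,  0.54711035, -0.29325627]), 'tvec': array([-0.41435843, -0.0886791 ,  1.42509021])}
{'camera_matrix': array([[447.457831  ,   0.        , 316.25268279],
       [  0.        , 447.457831  , 239.76740772],
       [  0.        ,   0.        ,   1.        ]]), 'k1': 0.02984429367031363, 'rvec': array([ 2.14200732, -2.18021374,  0.11889127]), 'tvec': array([-0.04914053,  0.52494491,  1.05427386])}
{'time_s': 0.1, 'q': array([ 1.22770008e+00,  5.27530932e-02,  1.40159627e+00, -1.07814665e-05,
        1.68862470e+00, -7.03167362e-02]), 'qvel': array([-0.00126209, -0.00081753, -0.00183964, -0.00165361, -0.00044891,
        0.00028658]), 'tau': array([ 1.59833049e-03, -3.82586789e+01, -3.60981989e+01,  3.09752727e-05,
        4.83604206e-03,  3.60980698e-05]), 'tool_pos': array([0.14134669, 0.50536141, 0.24758106]), 'ee_rot': array([-3.14021390e+00, -8.63746625e-05,  2.86881183e+00]), 'contact_force': array([ 0.63652525, -0.61747026,  0.0890063 ]), 'torque': array([-0.01470221,  0.06155418, -0.02339523]), 'opening': 0.08520930257626956}
```

View pics/scene0.png

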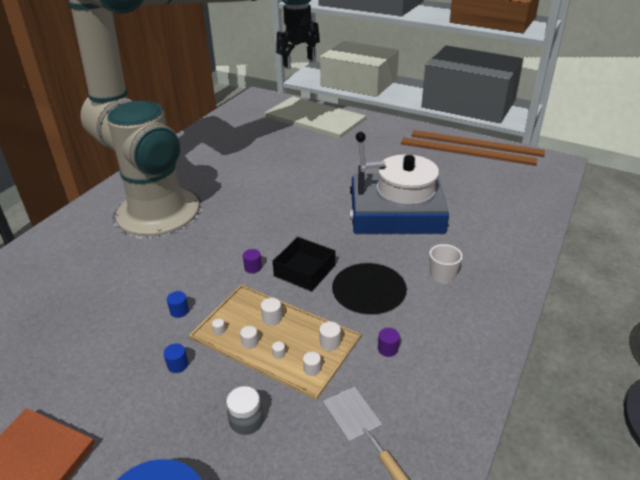

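View pics/top0.png

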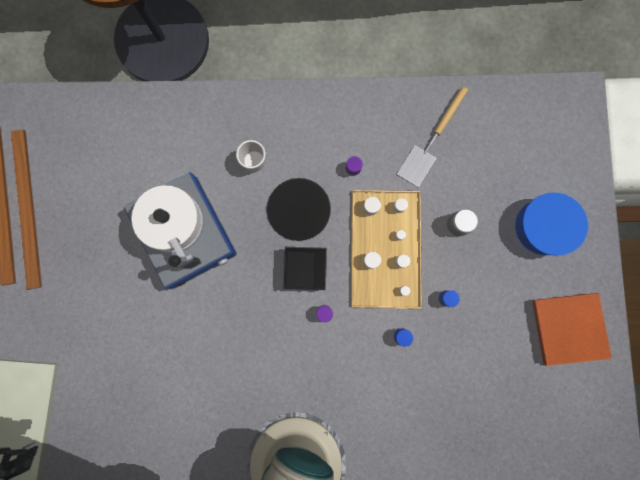

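The tray holds 6 cylinders, and the mill is rotated. I'll write the helpers and enlarge crops.

```bash
cat > h.py <<'E'
from cell import env, imaging
import numpy as np, cv2
from math import *
def P(n):
    p=imaging.camera_params(n); K=p["camera_matrix"]; D=np.array([p["k1"],0,0,0,0]); 
    return K,D,cv2.Rodrigues(p["rvec"])[0],np.array(p["tvec"],float)
def ray(n,u,v):
    K,D,R,t=P(n); x=cv2.undistortPointsIter(np.array([[[u,v]]],float),K,D,None,None,(3,100,1e-12))[0,0]
    return -R.T@t, R.T@np.array([x[0],x[1],1])
def pix(n,u,v,z):
    o,d=ray(n,u,v); return o+d*(z-o[2])/d[2]
def proj(n,p):
    K,D,R,t=P(n); return cv2.projectPoints(np.array(p,float).reshape(-1,1,3),R,t,K,D)[0].reshape(-1,2)
def crop(n,name,x0,y0,w,h,s):
    im=imaging.capture(n)[:,:,::-1][y0:y0+h,x0:x0+w]
    cv2.imwrite(f"pics/{name}.png",cv2.resize(im,None,fx=s,fy=s,interpolation=cv2.INTER_CUBIC))
E
python3 - <<'E'
from h import *
crop("top","m1",110,160,140,140,5)
crop("top","t1",270,170,180,150,4)
crop("scene","m2",330,120,140,120,5)
E
```

```text
(no output)
```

View pics/m1.png

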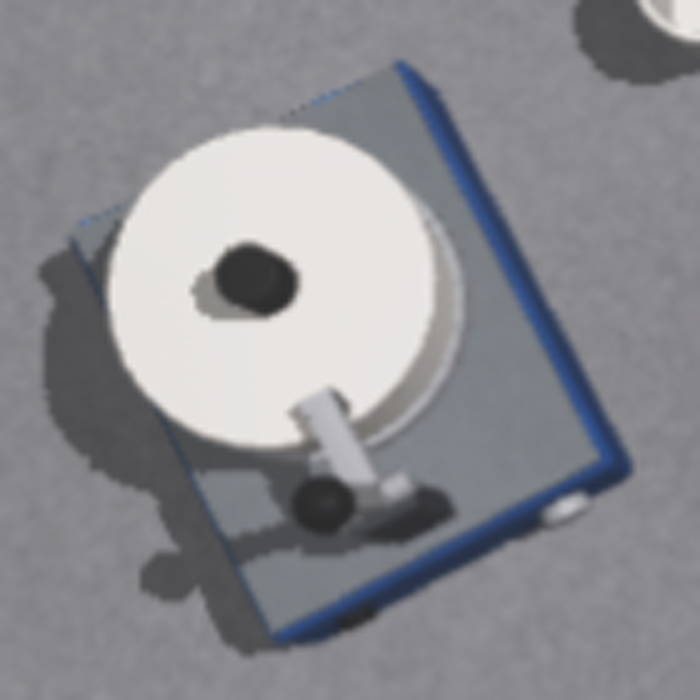

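View pics/t1.png

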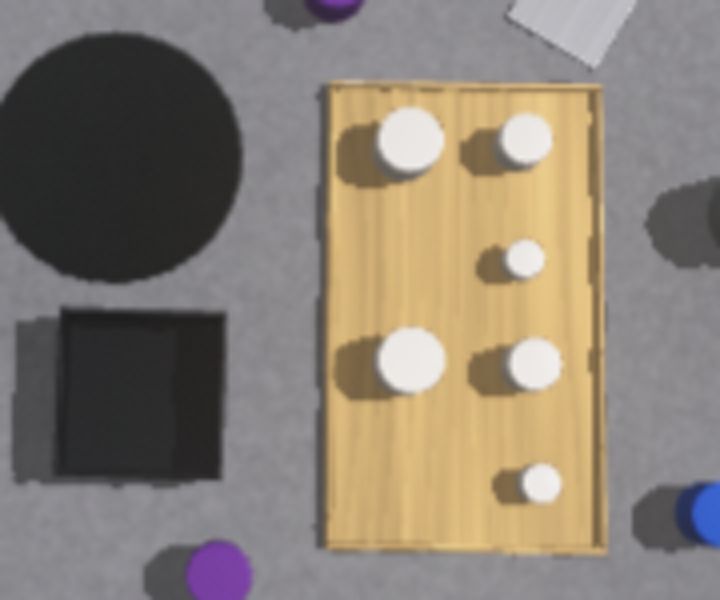

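View pics/m2.png

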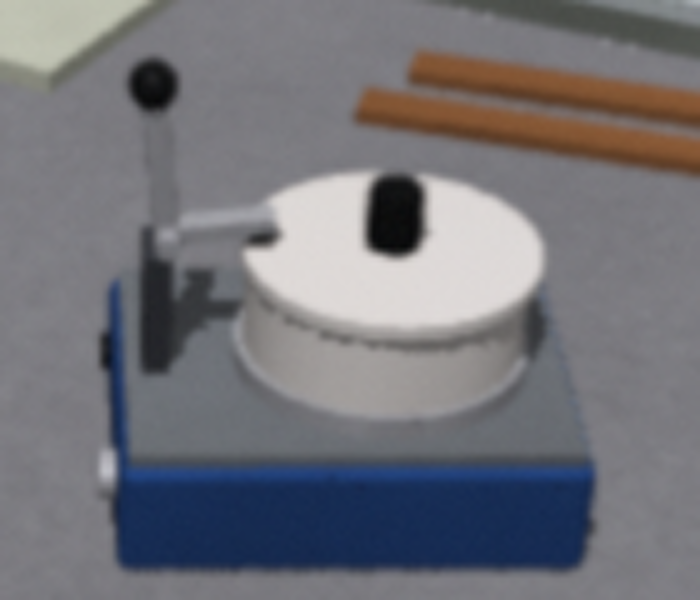

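```bash
python3 - <<'E'
from h import *
f=lambda x,y,x0,y0,s:((x+.5)/s-.5+x0,(y+.5)/s-.5+y0)
def m(nm,x,y,z,x0=110,y0=160,s=5,c="top"):
    print(nm,pix(c,*f(x,y,x0,y0,s),z).round(4))
for c in("top","scene"):
    K,D,R,t=P(c);print((-R.T@t).round(3))
for n,x,y in(("cTR",398,64),("cBR",600,457),("cBL",275,634),("cTL",74,236)): m(n,x,y,.06)
m("lid",271.5,287.5,.130); m("ball",323,504,.215)
m("lidscene",394,255,.130,330,120,5,"scene");m("ballscene",154,84,.215,330,120,5,"scene")
a=lambda nm,x,y,z:m(nm,x,y,z,270,170,4)
a("L1",410,139,.044);a("L2",411,360,.044);a("F1",526,139,.036);a("F2",534,363,.036);a("S1",525,259,.028);a("S2",542,483,.028)
a("mat",117,157,.004);
for x,y in((62,308),(226,313),(220,478),(55,474)):a("tub",x,y,.045)
for x,y in((328,82),(603,86),(607,553),(325,549)):a("tray",x,y,.010)
print("pot",pix("top",464,221,.06),"cup",pix("top",251,155,.06))
E
```

```text
[ 0.401 -0.061  1.107]
[ 0.941 -0.822  0.806]
cTR [0.6881 0.2425 0.06  ]
cBR [0.4977 0.1453 0.06  ]
cBL [0.4179 0.2955 0.06  ]
cTL [0.6072 0.394  0.06  ]
lid [0.5689 0.2764 0.13  ]
ball [0.4666 0.2248 0.215 ]
lidscene [0.5739 0.269  0.13  ]
ballscene [0.4666 0.2254 0.215 ]
L1 [ 0.6058 -0.1945  0.044 ]
L2 [ 0.4725 -0.1909  0.044 ]
F1 [ 0.606  -0.2657  0.036 ]
F2 [ 0.47   -0.2652  0.036 ]
S1 [ 0.5337 -0.2638  0.028 ]
S2 [ 0.3987 -0.2686  0.028 ]
mat [ 0.6054 -0.0163  0.004 ]
tub [0.5071 0.016  0.045 ]
tub [ 0.5024 -0.0816  0.045 ]
tub [ 0.4048 -0.0761  0.045 ]
tub [0.4089 0.0211 0.045 ]
tray [ 0.6494 -0.1488  0.01  ]
tray [ 0.6435 -0.3197  0.01  ]
tray [ 0.356  -0.3095  0.01  ]
tray [ 0.3611 -0.1394  0.01  ]
pot [ 0.55876121 -0.40706049  0.06      ] cup [0.72841911 0.09477475 0.06      ]
```

```bash
cat >> h.py <<'E'
O=np.array([.5686,.2769]); TH=radians(27.3); UX=np.array([cos(TH),sin(TH)]); UY=np.array([-sin(TH),cos(TH)])
def mill(x,y,z): return [*(O+x*UX+y*UY),z]
def jaw(a):  # tool down, jaws along world angle a (rad); pick yaw with small joint-6
    best=None
    for k in(0,pi): 
        y=a+pi/2+k; y=(y+pi)%(2*pi)-pi
        yield [pi,0,y]
def go(p,a,line=True,speed=.2,stop=None):
    c=[]
    q0=np.array(env.state()["q"])
    for o in jaw(a):
        q=env.ik(list(p),o)
        if q is not None: c.append((abs(q[5]-q0[5]) if line else abs(q[5]),o))
    o=min(c,key=lambda t:t[0])[1]
    return env.servo_line(list(p),o,speed,stop) if line else env.move_to(list(p),o)
def st(): 
    s=env.state(); print("t%.1f"%s["time_s"],s["tool_pos"].round(4),s["ee_rot"].round(3),"op%.4f"%s["opening"],"F",s["contact_force"].round(1))
E
python3 - <<'E'
from h import *
print([d for d in dir(env) if d[0]!='_'],env.nose_length, [d for d in dir(imaging) if d[0]!='_'])
A=TH+pi/2
b=[.470,.2263]
go([*b,.30],A,line=False); st()
crop("scene","c1",250,60,200,150,4)
E
```

```text
['MotionError', 'close_gripper', 'goto_joints', 'gripper_open', 'ik', 'move_to', 'nose_length', 'pause', 'servo_line', 'sign_off', 'state'] 0.017 ['camera_params', 'capture']
t1.9 [0.4697 0.2269 0.2999] [-3.141  0.     0.478] op0.0857 F [-0.5 -0.5  0.5]
```

View pics/c1.png

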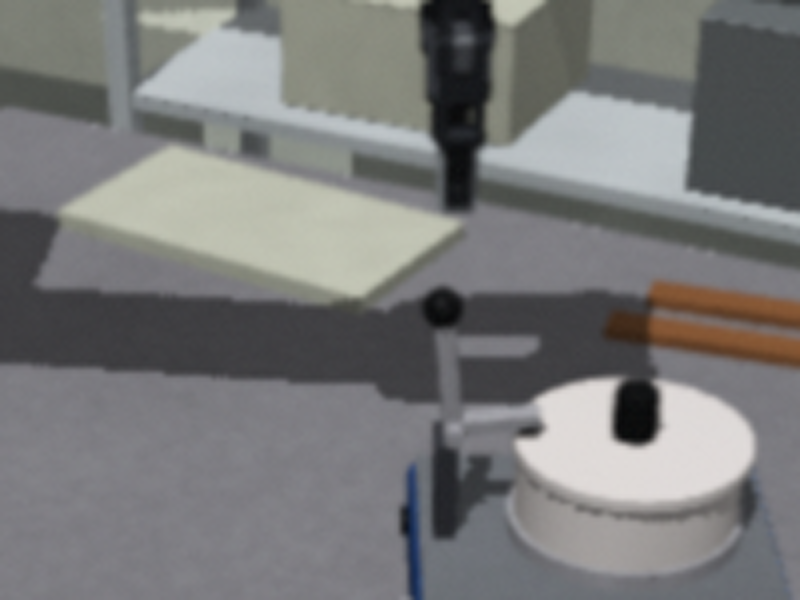

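The fingers are above the ball. Next: grip it and swing it along the arc.

```bash
python3 - <<'E'
from h import *
A=TH+pi/2
go([.4668,.2252,.213],A,speed=.15,stop=15); st()
env.close_gripper(25); st()
for ph in np.linspace(.15,1.2,8):
    go(mill(-.106-.078*sin(ph),0,.137+.078*cos(ph)-.002),A,speed=.1)
    s=env.state(); print(round(ph,2),s["contact_force"].round(1),round(s["opening"],4))
st()
crop("scene","c2",250,60,200,150,4)
E
```

```text
t2.6 [0.4671 0.2255 0.2141] [ 3.141e+00 -2.000e-03  4.770e-01] op0.0853 F [-0.3  0.   0.3]
t3.2 [0.4667 0.2256 0.2134] [-3.141e+00 -1.000e-03  4.770e-01] op0.0219 F [-1.8  2.4  3.7]
0.15 [-2.8  5.   4. ] 0.0217
0.3 [-4.6  4.4  4.2] 0.022
0.45 [-5.6  4.4  4.9] 0.0221
0.6 [-7.   3.7  3.2] 0.0222
0.75 [-6.1  4.1  3.4] 0.0218
0.9 [-5.2  4.6  0.9] 0.0223
1.05 [-3.5  4.6 -0.6] 0.0218
1.2 [-2.2  6.3 -2.4] 0.0223
t5.3 [0.4091 0.1957 0.1625] [-3.14   0.     0.477] op0.0223 F [-2.2  6.3 -2.4]
```

View pics/c2.png

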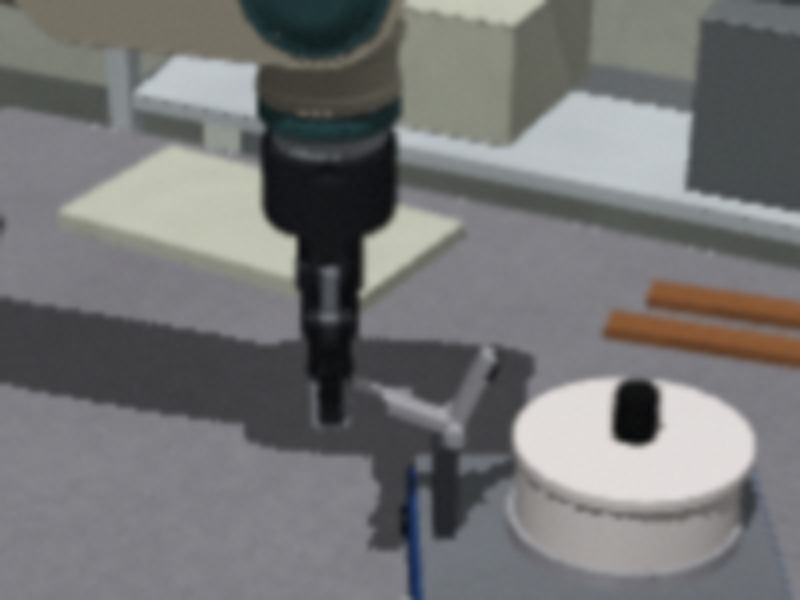

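```bash
python3 - <<'E'
from h import *
A=TH+pi/2
env.gripper_open(); p=env.state()["tool_pos"]
go([p[0],p[1],.30],A,speed=.25)
k=[.5687,.2767]
go([*k,.26],A,speed=.3)
crop("top","k1",110,160,140,140,4)
print("stop",go([*k,.153],A,speed=.12,stop=15)); st()
env.close_gripper(40); st()
go([*k,.28],A,speed=.15); st()
go([.6054,-.0163,.25],A,speed=.3)
go([.6054,-.0163,.07],A,speed=.25)
print("stop",go([.6054,-.0163,.038],A,speed=.04,stop=6)); st()
env.gripper_open(); env.pause(.2); go([.6054,-.0163,.2],A,speed=.25); st()
crop("top","m3",110,120,240,180,3)
E
```

```text
stop False
t8.6 [0.5691 0.2769 0.1543] [ 3.141e+00 -2.000e-03  4.760e-01] op0.0855 F [-1.4  0.2  0.6]
t9.2 [0.5687 0.277  0.1534] [-3.141e+00 -1.000e-03  4.770e-01] op0.0267 F [-1.6  0.6  1.9]
t10.2 [0.5684 0.2765 0.2782] [-3.141e+00  3.000e-03  4.760e-01] op0.0265 F [ 0.1 -0.4 -4.5]
stop True
t12.8 [ 0.6051 -0.0164  0.0428] [-3.141e+00  1.000e-03  4.770e-01] op0.0268 F [0.2 0.9 3.3]
t14.4 [ 0.6048 -0.0162  0.1981] [-3.14e+00  2.00e-03  4.76e-01] op0.0854 F [-0.   0.1 -0.5]
```

View pics/m3.png

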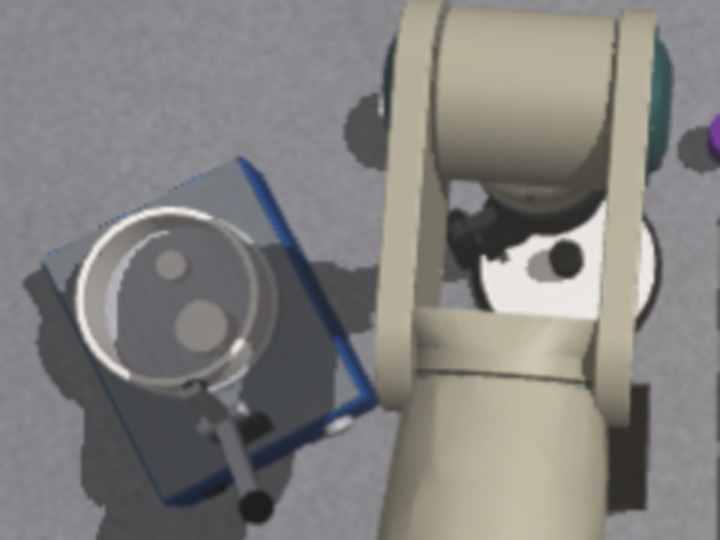

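The lid is on the mat and the clamp is thrown back. The jar holds a small cylinder (crop 171,265) and a large one (202,326).

```bash
python3 - <<'E'
from h import *
crop("top","j1",125,180,85,75,8)
E
```

```text
(no output)
```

View pics/j1.png

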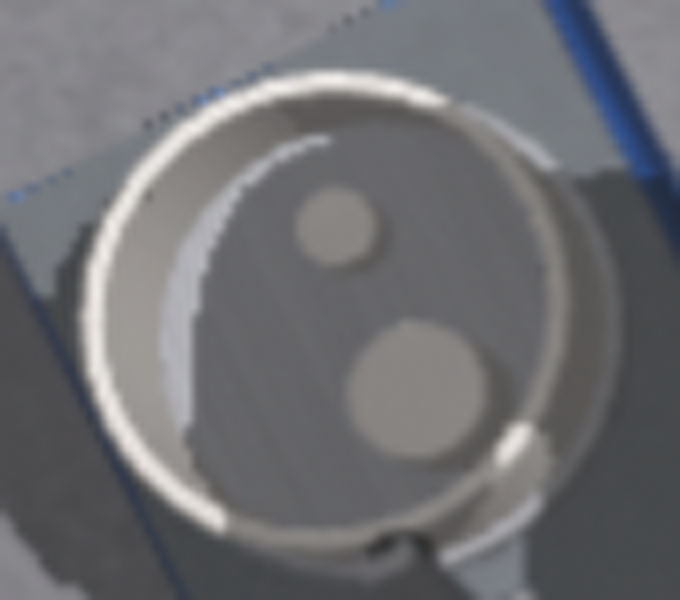

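```bash
python3 - <<'E'
from h import *
f=lambda x,y:((x+.5)/8-.5+125,(y+.5)/8-.5+180)
def mm(p): d=p[:2]-O; return (d@UX).round(4),(d@UY).round(4)
for n,x,y,z in(("large",416,390,.108),("small",337,227,.092),("rim",325,309,.12)):
    p=pix("top",*f(x,y),z); print(n,p.round(4),mm(p))
E
```

```text
large [0.5466 0.2552 0.108 ] (np.float64(-0.0295), np.float64(-0.0093))
small [0.5966 0.2836 0.092 ] (np.float64(0.028), np.float64(-0.0069))
rim [0.5681 0.277  0.12  ] (np.float64(-0.0004), np.float64(0.0003))
```

Both cylinders sit about 30 mm off axis, so the open fingers won't fit around them. I'll press on the large one's top with closed fingers and drag it to the middle.

```bash
cat >> h.py <<'E'
A=TH+pi/2
def drag(a,b,top,press=12):
    env.close_gripper(20)
    p=env.state()["tool_pos"]
    if p[2]<.19: go([p[0],p[1],.2],A,speed=.25)
    go(mill(*a,.20),A,speed=.3)
    go(mill(*a,top+.017+.012),A,speed=.2)
    r=go(mill(*a,top+.017-.008),A,speed=.03,stop=press); st()
    z=env.state()["tool_pos"][2]
    go(mill(*b,z-.001),A,speed=.03); st()
    go(mill(*b,z+.02),A,speed=.05)
    go(mill(*b,.20),A,speed=.25)
def look(name):
    p=env.state()["tool_pos"]
    go([p[0],p[1],max(p[2],.2)],A,speed=.25)
    go([.5,.05,.26],A,line=False); crop("top",name,125,180,85,75,8)
def jp(x,y,z):
    p=pix("top",(x+.5)/8-.5+125,(y+.5)/8-.5+180,z); d=p[:2]-O; return np.array([d@UX,d@UY]).round(4)
E
python3 - <<'E'
from h import *
drag((-.0295,-.0093),(-.006,0),.108)
look("j2"); st()
E
```

```text
t17.3 [0.5471 0.2553 0.125 ] [ 3.141e+00 -2.000e-03  4.770e-01] op0.0001 F [-0.3 -0.8  6.5]
t18.3 [0.5669 0.2753 0.1317] [ 3.14  -0.014  0.476] op0.0000 F [ 2.  -1.1 25.9]
t20.5 [0.5002 0.051  0.2593] [-3.141e+00  1.000e-03  4.780e-01] op-0.0004 F [-0.3 -0.1  0.6]
```

View pics/j2.png

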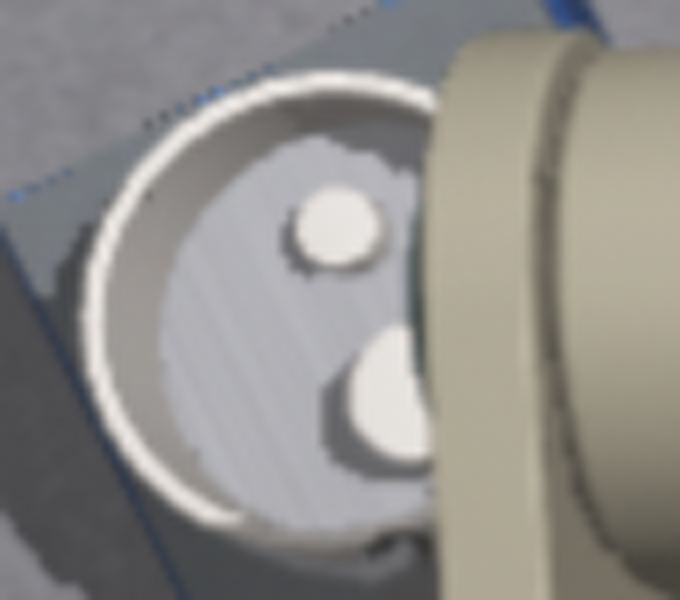

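The large cylinder only rocked and didn't slide. That press did show that the shut fingertips are 17 mm ahead of the TCP. I'll re-measure with the arm out of the way.

```bash
sed -i 's/go(\[.5,.05,.26\],A,line=False)/go([.40,-.12,.26],A,line=False)/' h.py; python3 - <<'E'
from h import *
env.gripper_open()
look("j3"); st()
E
```

```text
t22.4 [ 0.4006 -0.1193  0.2601] [-3.141 -0.     0.478] op0.0851 F [-0.7  0.9 -0.5]
```

View pics/j3.png

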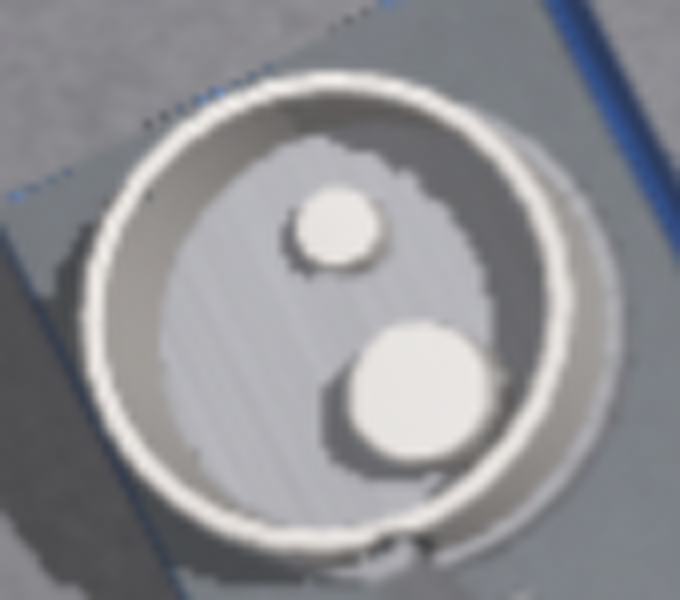

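```bash
cat >> h.py <<'E'
from scipy.spatial.transform import Rotation as Ro
def tilt(dirxy,T):
    """rpy options for tool leaning so tips reach along dirxy (world 2-vector) by T, jaws perpendicular"""
    r=np.array([*dirxy,0]); a=sin(T)*r-np.array([0,0,cos(T)])
    out=[]
    for s in(1,-1):
        y=s*np.cross([0,0,1],r); x=np.cross(y,a)
        out.append(list(Ro.from_matrix(np.c_[x,y,a]).as_euler("xyz")))
    return a,out
def mw(v): return v[0]*UX+v[1]*UY
E
python3 - <<'E'
from h import *
m=jp(420,392,.108); print("large",m, "small",jp(338,227,.092))
r=mw(m); R=np.linalg.norm(r); r=r/R; print(R)
a,opt=tilt(r,radians(20))
def pt(d,z): return [*(O+d*r),z]
d=12-4*.342; 
q=[env.ik(pt(d,.22),o) for o in opt]; print([None if x is None else x.round(2) for x in q])
c=[(abs(x[5]),o) for x,o in zip(q,opt) if x is not None]; o=min(c)[1]
env.move_to(pt(d,.22),o)
print(env.servo_line(pt(d,.135),o,.15,10)); st()
print(env.servo_line(pt(d,.1065),o,.04,6)); st()
crop("scene","s4",330,100,160,120,5)
E
```

```text
large [-0.0305 -0.01  ] small [ 0.0278 -0.0071]
0.03209750769140807
[None, None]Traceback (most recent call last):
  File "<stdin>", line 8, in <module>
ValueError: min() iterable argument is empty
```

```bash
python3 - <<'E'
from h import *
m=np.array([-.0305,-.01]); r=mw(m); r/=np.linalg.norm(r)
for T in(-20,-10,0,5,10,15,20):
    a,opt=tilt(r,radians(T))
    for o in opt:
        for z in(.22,.107):
            q=env.ik([*(O+.01*r),z],o); print(T,z,np.round(o,2),None if q is None else q.round(2))
E
```

```text
-20 0.22 [ 3.14 -0.35  0.79] [0.32 0.11 1.43 0.16 1.29 1.08]
-20 0.107 [ 3.14 -0.35  0.79] [0.32 0.2  1.56 0.18 1.07 1.04]
-20 0.22 [ 3.14  0.35 -2.35] [ 0.32  0.11  1.43  0.16  1.29 -2.06]
-20 0.107 [ 3.14  0.35 -2.35] [ 0.32  0.2   1.56  0.18  1.07 -2.1 ]
-10 0.22 [ 3.14 -0.17  0.79] [0.36 0.22 1.28 0.07 1.48 1.13]
-10 0.107 [ 3.14 -0.17  0.79] [0.36 0.3  1.42 0.08 1.27 1.12]
-10 0.22 [ 3.14  0.17 -2.35] [ 0.36  0.22  1.28  0.07  1.48 -2.01]
-10 0.107 [ 3.14  0.17 -2.35] [ 0.36  0.3   1.42  0.08  1.27 -2.02]
0 0.22 [3.14 0.   0.79] [ 0.39  0.34  1.13 -0.    1.67  1.17]
0 0.107 [3.14 0.   0.79] [ 0.39  0.41  1.27 -0.    1.46  1.17]
0 0.22 [ 3.14  0.   -2.35] [ 0.39  0.34  1.13  0.    1.67 -1.98]
0 0.107 [ 3.14  0.   -2.35] [ 0.39  0.41  1.27  0.    1.46 -1.98]
5 0.22 [3.14 0.09 0.79] [ 0.4   0.4   1.05 -0.03  1.77  1.17]
5 0.107 [3.14 0.09 0.79] [ 0.4   0.47  1.2  -0.03  1.56  1.18]
5 0.22 [ 3.14 -0.09 -2.35] [ 0.4   0.4   1.05 -0.03  1.77 -1.97]
5 0.107 [ 3.14 -0.09 -2.35] [ 0.4   0.47  1.2  -0.03  1.56 -1.96]
10 0.22 [3.14 0.17 0.79] [ 0.42  0.47  0.97 -0.07  1.86  1.18]
10 0.107 [3.14 0.17 0.79] [ 0.42  0.53  1.12 -0.06  1.66  1.19]
10 0.22 [ 3.14 -0.17 -2.35] [ 0.42  0.47  0.97 -0.07  1.86 -1.96]
10 0.107 [ 3.14 -0.17 -2.35] [ 0.42  0.53  1.12 -0.06  1.66 -1.95]
15 0.22 [3.14 0.26 0.79] [ 0.43  0.54  0.89 -0.1   1.96  1.18]
15 0.107 [3.14 0.26 0.79] [ 0.43  0.6   1.04 -0.09  1.75  1.2 ]
15 0.22 [-3.14 -0.26 -2.35] [ 0.43  0.54  0.89 -0.1   1.96 -1.96]
15 0.107 [-3.14 -0.26 -2.35] [ 0.43  0.6   1.04 -0.09  1.75 -1.94]
20 0.22 [3.14 0.35 0.79] [ 0.44  0.61  0.81 -0.13  2.05  1.17]
20 0.107 [3.14 0.35 0.79] [ 0.44  0.66  0.96 -0.12  1.85  1.2 ]
20 0.22 [ 3.14 -0.35 -2.35] [ 0.44  0.61  0.81 -0.13  2.05 -1.97]
20 0.107 [ 3.14 -0.35 -2.35] [ 0.44  0.66  0.96 -0.12  1.85 -1.94]
```

It was a unit slip (mm instead of m). Retrying.

```bash
python3 - <<'E'
from h import *
m=np.array([-.0305,-.01]); r=mw(m); r/=np.linalg.norm(r)
a,opt=tilt(r,radians(20)); o=opt[0]
def pt(d,z): return [*(O+d*r),z]
d=.0106
env.move_to(pt(d,.22),o)
print(env.servo_line(pt(d,.135),o,.15,10)); st()
print(env.servo_line(pt(d,.1065),o,.04,6)); st()
crop("scene","s4",330,100,160,120,5)
E
```

```text
False
t24.6 [0.5617 0.2692 0.1364] [3.141 0.347 0.792] op0.0857 F [-0.2  1.5  1. ]
False
t25.5 [0.5613 0.2694 0.1068] [3.141 0.349 0.793] op0.0852 F [-0.  -0.3 -0.2]
```

View pics/s4.png

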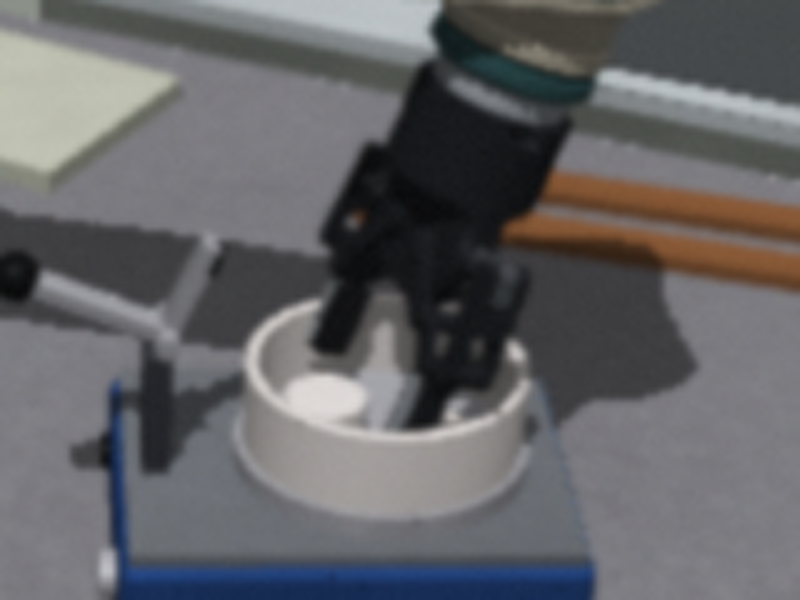

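The fingers are in without contact. I'll creep outward with force guarding to get a more central grip, then close.

```bash
python3 - <<'E'
from h import *
m=np.array([-.0305,-.01]); r=mw(m); r/=np.linalg.norm(r)
a,opt=tilt(r,radians(20)); o=opt[0]
def pt(d,z): return [*(O+d*r),z]
print(env.servo_line(pt(.021,.1065),o,.03,5)); st()
p=env.state()["tool_pos"]; d=(p[:2]-O)@r; print(d)
if d<.0205: d-=.001; env.servo_line(pt(d,.1065),o,.03)
env.close_gripper(30); st()
env.servo_line(pt(d-.008,.112),o,.04); st()
crop("scene","s5",330,100,160,120,5)
E
```

```text
True
t25.9 [0.555  0.264  0.1064] [-3.14   0.348  0.795] op0.0854 F [-0.7  1.9  1.5]
0.018776179980494155
t26.6 [0.5564 0.2642 0.1067] [3.141 0.348 0.793] op0.0381 F [ 0.9 -0.1  1.3]
t27.0 [0.5619 0.2701 0.1118] [-3.142  0.349  0.793] op0.0379 F [ 0.5  0.  -2.5]
```

View pics/s5.png

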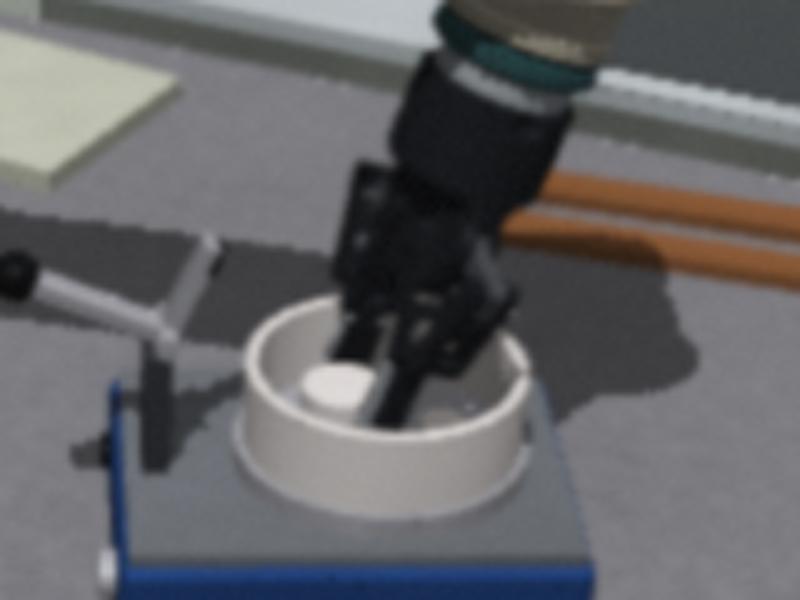

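Held (opening 38 mm, about 1.9 N of weight) and clear of the floor. Carrying it to the tub.

```bash
python3 - <<'E'
from h import *
m=np.array([-.0305,-.01]); r=mw(m); r/=np.linalg.norm(r)
a,opt=tilt(r,radians(20)); o=opt[0]
env.close_gripper(50)
p=env.state()["tool_pos"]
env.servo_line([p[0],p[1],.24],o,.12); st()
T=np.array([.4558,-.0301]); c=T+np.array([-.012,-.012])-.0143*r
env.servo_line([*c,.16],o,.25); st()
env.servo_line([*c,.058],o,.12,10); st()
env.gripper_open(); env.pause(.2); st()
env.servo_line([*c,.18],o,.2)
go([.40,-.30,.26],A,line=False)
crop("top","tb",220,170,120,100,6)
crop("top","j6",125,180,85,75,8); st()
E
```

```text
t28.5 [0.5614 0.2698 0.2388] [-3.141  0.351  0.794] op0.0374 F [ 0.7 -0.6 -2.1]
t30.0 [ 0.4543 -0.0312  0.1603] [3.141 0.348 0.794] op0.0370 F [ 0.1  0.3 -1.9]
t31.0 [ 0.4544 -0.0319  0.0588] [3.14  0.348 0.793] op0.0377 F [ 0.4 -0.5 -0.6]
t31.7 [ 0.4538 -0.0319  0.058 ] [-3.142  0.349  0.793] op0.0856 F [ 0.   0.7 -0.2]
t33.7 [ 0.4006 -0.2987  0.2591] [-3.14e+00  1.00e-03  4.79e-01] op0.0853 F [ 0.  -0.4 -0.2]
```

View pics/tb.png

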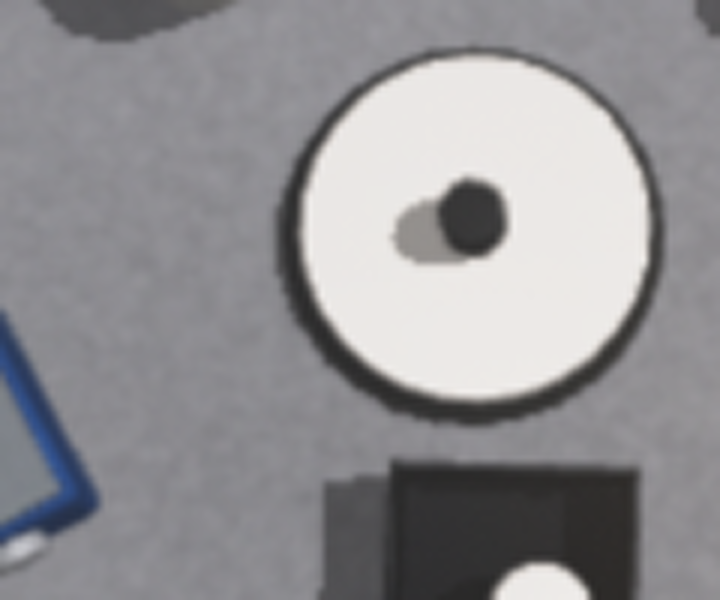

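View pics/j6.png

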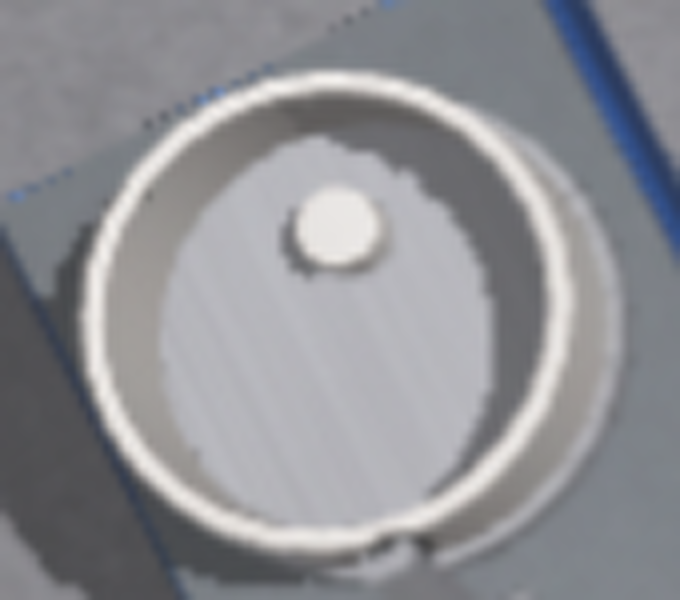

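The large one is in the tub. The small one gets the same tilted grip.

```bash
python3 - <<'E'
from h import *
m=np.array([.0278,-.0071]); r=mw(m); R=np.linalg.norm(r); r/=R; print(R)
a,opt=tilt(r,radians(20))
def pt(d,z): return [*(O+d*r),z]
T=np.array([.4558,-.0301]); c=T+np.array([.02,.02])-(R-.014)*r
for o in opt: print([None if q is None else q.round(2) for q in (env.ik(pt(.014,.22),o),env.ik([*c,.063],o))])
o=opt[0] if env.ik(pt(.014,.22),opt[0]) is not None else opt[1]
env.move_to(pt(.010,.24),o)
env.servo_line(pt(.010,.15),o,.2,10)
x=env.servo_line(pt(.010,.092),o,.05,6); print(x); st()
if not x:
    print(env.servo_line(pt(.014,.092),o,.03,5)); st()
    env.close_gripper(25); st()
    crop("scene","s6",330,100,160,120,5)
E
```

```text
0.028692333470807144
[array([ 0.42,  0.16,  1.37, -0.07,  1.27, -1.37]), array([-0.19, -0.21,  2.06,  0.17,  0.97, -2.06])]
[array([ 0.42,  0.16,  1.37, -0.07,  1.27,  1.77]), array([-0.19, -0.21,  2.06,  0.17,  0.97,  1.08])]
False
t37.8 [0.5786 0.2793 0.0925] [ 3.141  0.35  -2.915] op0.0854 F [ 0.5 -0.   0.3]
False
t38.0 [0.5825 0.2801 0.0922] [ 3.142  0.349 -2.915] op0.0853 F [ 0.4 -0.4  0.1]
t38.6 [0.5823 0.2801 0.0922] [ 3.141  0.349 -2.915] op0.0213 F [-1.  -0.9  0.5]
```

View pics/s6.png

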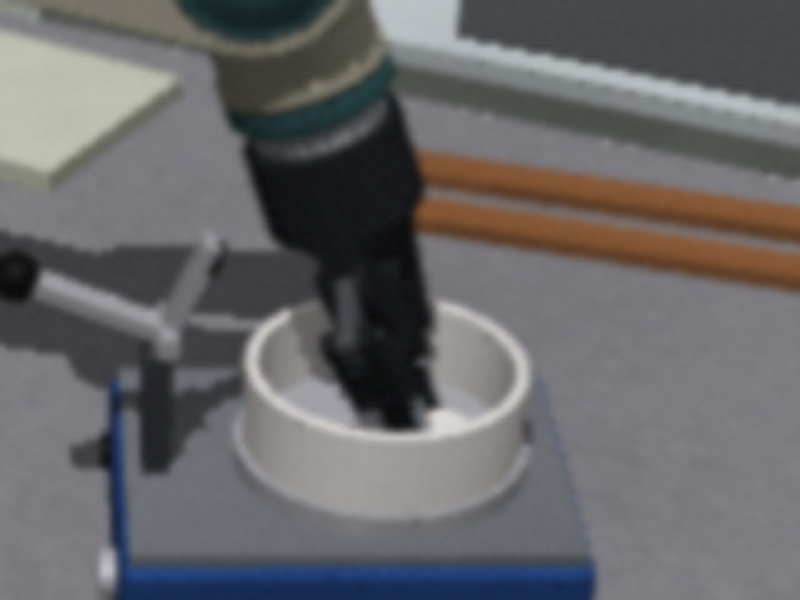

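Gripped at 21 mm, consistent with the 24 mm size given the roughly 2 mm bias. To the tub.

```bash
python3 - <<'E'
from h import *
m=np.array([.0278,-.0071]); r=mw(m); R=np.linalg.norm(r); r/=R
a,opt=tilt(r,radians(20)); o=opt[0]
env.servo_line([*(O+.006*r),.112],o,.06); st()
p=env.state()["tool_pos"]
env.servo_line([p[0],p[1],.24],o,.15); st()
T=np.array([.4558,-.0301]); c=T+np.array([.02,.02])-(R-.014)*r
env.servo_line([*c,.16],o,.25); st()
env.servo_line([*c,.064],o,.12,8); st()
env.gripper_open(); env.pause(.2)
env.servo_line([*c,.2],o,.2)
go([.44,-.30,.28],A,line=False)
crop("top","tb2",260,220,100,90,6)
crop("top","j7",125,180,85,75,5); st()
E
```

```text
t39.2 [0.5745 0.2783 0.1125] [ 3.141  0.35  -2.915] op0.0213 F [-0.  -0.4 -1.1]
t40.2 [0.5741 0.2781 0.2383] [-3.141  0.347 -2.915] op0.0218 F [-0.8 -0.9 -1.1]
t41.6 [ 0.4617 -0.0129  0.1602] [ 3.142  0.349 -2.915] op0.0214 F [0.1 0.3 0.2]
t42.6 [ 0.4619 -0.0134  0.0647] [-3.141  0.35  -2.915] op0.0216 F [-0.2 -0.1 -0.2]
t46.5 [ 0.4401 -0.2997  0.2799] [-3.141 -0.     0.477] op0.0854 F [ 1.  -0.3  0.4]
```

View pics/tb2.png

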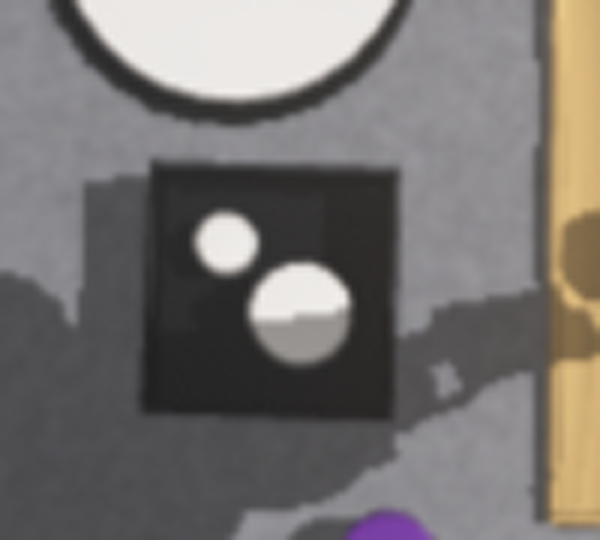

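View pics/j7.png

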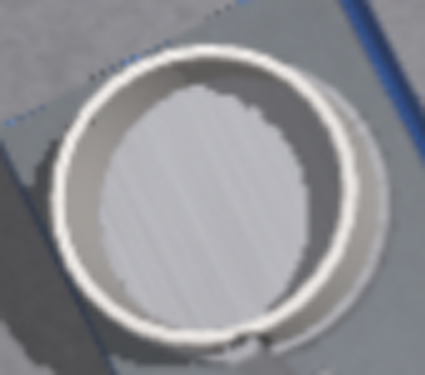

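Both odd cylinders stand in the tub and the jar is empty. Now I'll recheck the tray before picking.

```bash
python3 - <<'E'
from h import *
go([.40,.22,.28],A,line=False)
crop("top","t2",330,170,130,150,4); st()
E
```

```text
t48.4 [0.4004 0.2194 0.2799] [3.141 0.    0.475] op0.0854 F [-1.  -0.3  0.3]
```

View pics/t2.png

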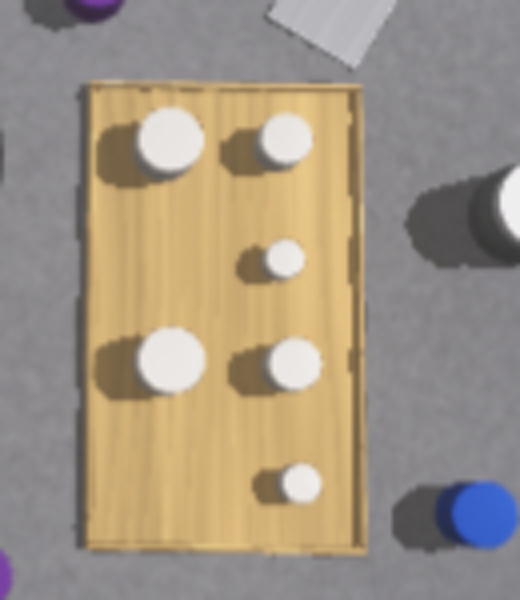

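The tray is unchanged. Picking F2, then F1.

```bash
cat >> h.py <<'E'
def pick(x,y,a):
    go([x,y,.15],a,line=False)
    print("stop",go([x,y,.030],a,speed=.12,stop=10)); 
    env.close_gripper(40); st()
    go([x,y,.20],a,speed=.2); st()
def place(mx,my):
    go(mill(mx,my,.24),A,line=False)
    go(mill(mx,my,.14),A,speed=.2); st()
    print("stop",go(mill(mx,my,.0965),A,speed=.06,stop=5)); st()
    env.gripper_open(); env.pause(.1)
    go(mill(mx,my,.22),A,speed=.2); st()
E
python3 - <<'E'
from h import *
pick(.470,-.2652,radians(45))
place(-.0175,0)
go([.44,-.05,.28],A,line=False)
crop("top","j8",125,180,85,75,8)
E
```

```text
stop False
t52.5 [ 0.4703 -0.2654  0.0304] [3.141e+00 1.000e-03 2.356e+00] op0.0307 F [0.3 0.1 4.2]
t53.5 [ 0.4694 -0.2649  0.1983] [-3.141e+00 -3.000e-03  2.356e+00] op0.0309 F [-0.3  0.9 -1. ]
t56.6 [0.5537 0.2689 0.1414] [ 3.141e+00 -2.000e-03  4.760e-01] op0.0307 F [ 0.9  1.2 -0.1]
stop False
t57.5 [0.5533 0.269  0.0969] [ 3.142e+00 -1.000e-03  4.760e-01] op0.0308 F [ 0.6 -0.5 -0.9]
t58.9 [0.5526 0.2686 0.2181] [-3.141e+00  3.000e-03  4.760e-01] op0.0854 F [ 1.1  0.  -0.2]
```

View pics/j8.png

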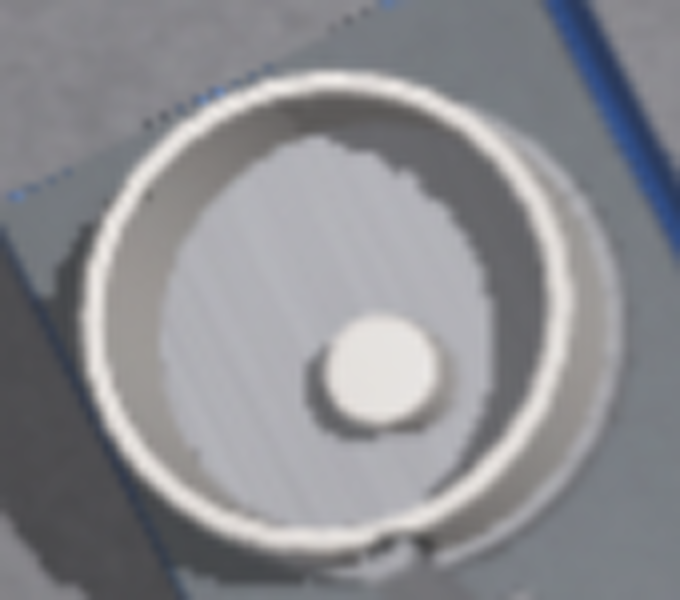

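```bash
python3 - <<'E'
from h import *
print("F in jar",jp(381,370,.100))
crop("top","t3",250,160,210,160,3.5)
E
```

```text
F in jar [-0.0175 -0.0014]
```

View pics/t3.png

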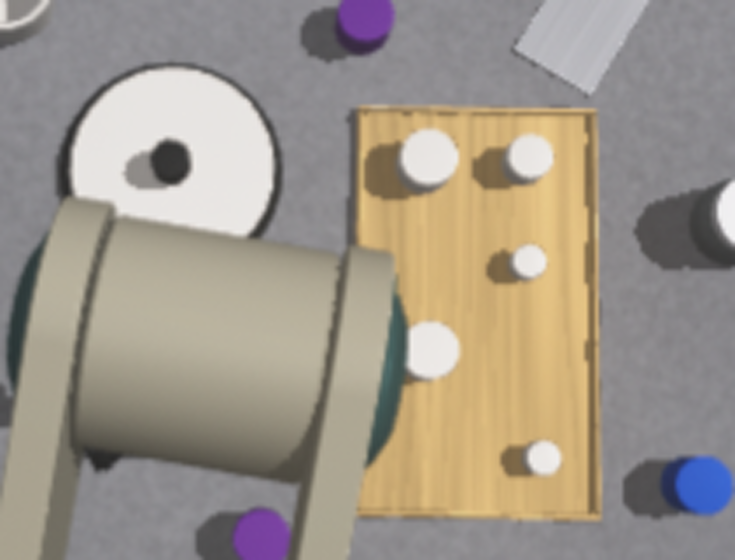

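F1 hasn't moved, and the first fit stands where it was planned. Picking F1.

```bash
python3 - <<'E'
from h import *
pick(.606,-.2657,radians(45))
place(.0185,0)
go([.40,-.30,.28],A,line=False)
crop("top","j9",125,180,85,75,8)
crop("top","w9",110,140,360,180,2)
E
```

```text
stop False
t63.9 [ 0.6062 -0.2659  0.0305] [3.141e+00 1.000e-03 2.356e+00] op0.0306 F [-0.  -0.2  2. ]
t64.9 [ 0.6054 -0.2654  0.1979] [-3.141e+00 -3.000e-03  2.356e+00] op0.0305 F [ 0.4 -0.  -1.1]
t67.9 [0.5857 0.2854 0.1415] [ 3.141e+00 -2.000e-03  4.760e-01] op0.0301 F [-0.6 -0.7 -0.6]
stop False
t68.7 [0.5853 0.2855 0.097 ] [ 3.142e+00 -1.000e-03  4.760e-01] op0.0309 F [-0.5  0.4 -1.4]
t70.2 [0.5848 0.285  0.2185] [3.141e+00 2.000e-03 4.760e-01] op0.0855 F [-0.5 -0.6  0.1]
```

View pics/j9.png

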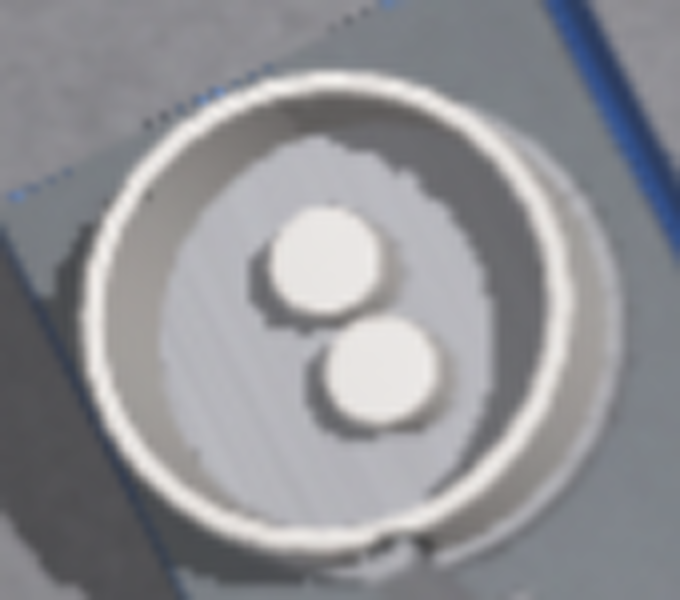

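View pics/w9.png

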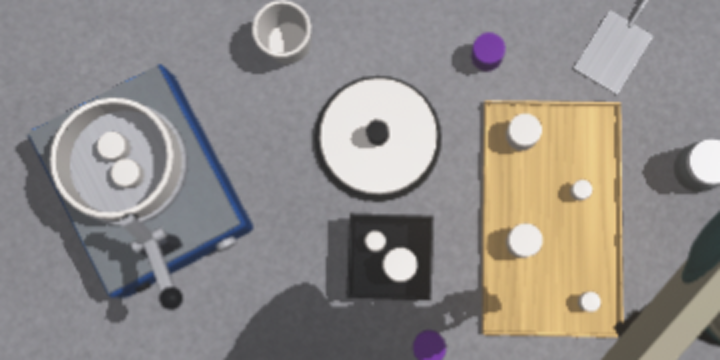

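Jar charged with both fits. Lid back on now.

```bash
python3 - <<'E'
from h import *
go([.6052,-.0163,.16],A,line=False)
print(go([.6052,-.0163,.043],A,speed=.12,stop=12)); st()
env.close_gripper(40); st()
go([.6052,-.0163,.28],A,speed=.15)
go([*(.5687,.2769),.28],A,speed=.25)
go([*(.5687,.2769),.17],A,speed=.15); st()
print("stop",go([*(.5687,.2769),.149],A,speed=.03,stop=7)); st()
crop("scene","l1",330,100,160,120,5)
E
```

```text
False
t75.0 [ 0.6058 -0.0164  0.0441] [ 3.141e+00 -2.000e-03  4.760e-01] op0.0852 F [-0.1 -0.6  0.2]
t75.6 [ 0.6054 -0.0163  0.0434] [ 3.141 -0.     0.476] op0.0265 F [-0.1  0.2  2.6]
t79.5 [0.5693 0.277  0.1716] [ 3.141e+00 -2.000e-03  4.760e-01] op0.0264 F [-0.2 -0.4 -3.2]
stop True
t80.1 [0.5686 0.2769 0.1534] [-3.142  0.     0.476] op0.0264 F [-1.2 -0.4  4.4]
```

View pics/l1.png

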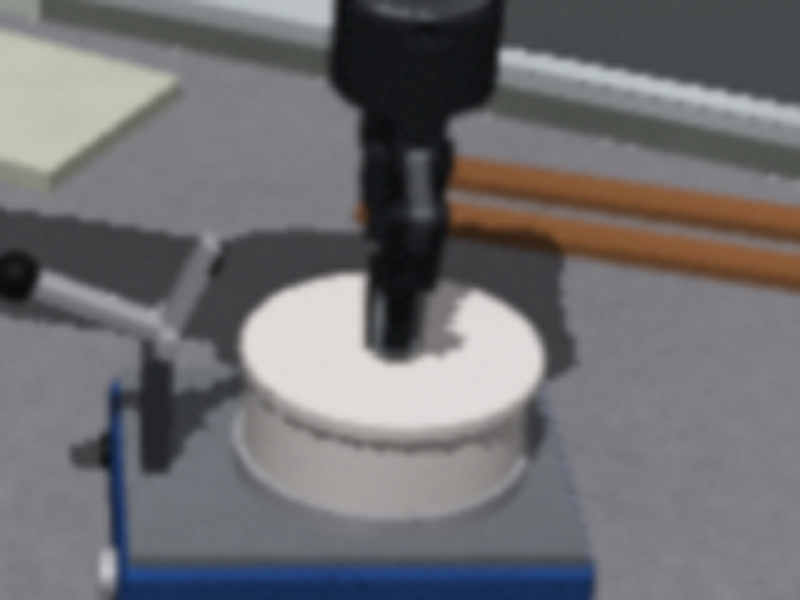

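Seated at the same height as originally (0.1534). Release, then close the clamp.

```bash
python3 - <<'E'
from h import *
env.gripper_open(); env.pause(.2)
go([.5687,.2769,.28],A,speed=.2)
go([.4091,.1957,.26],A,speed=.3)
crop("scene","l2",330,100,160,120,5)
crop("top","l3",110,160,140,140,4)
print(go([.4091,.1957,.1625],A,speed=.12,stop=10)); st()
env.close_gripper(25); st()
E
```

```text
False
t83.5 [0.4096 0.1959 0.1633] [ 3.141e+00 -1.000e-03  4.760e-01] op0.0857 F [0.1 1.2 0.5]
t84.1 [0.4091 0.1958 0.1627] [-3.141 -0.     0.477] op0.0223 F [-1.5  0.8  1.8]
```

View pics/l2.png

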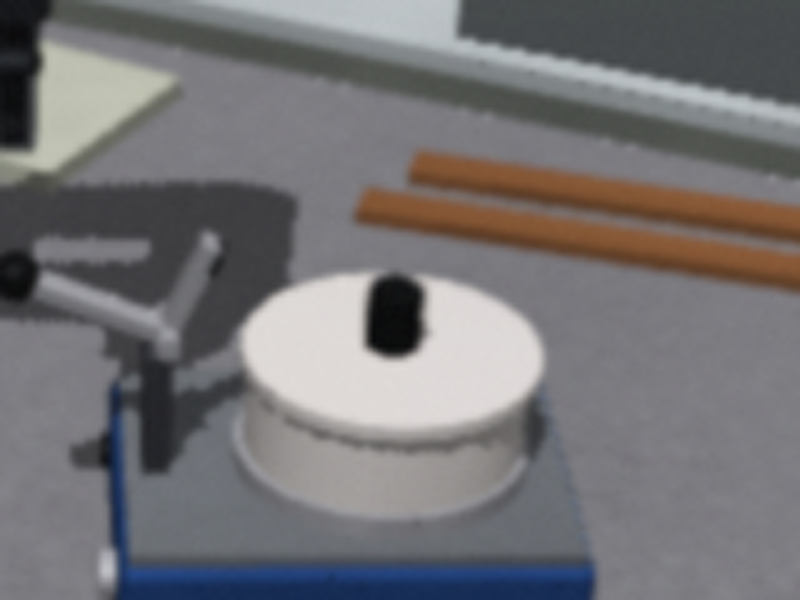

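View pics/l3.png

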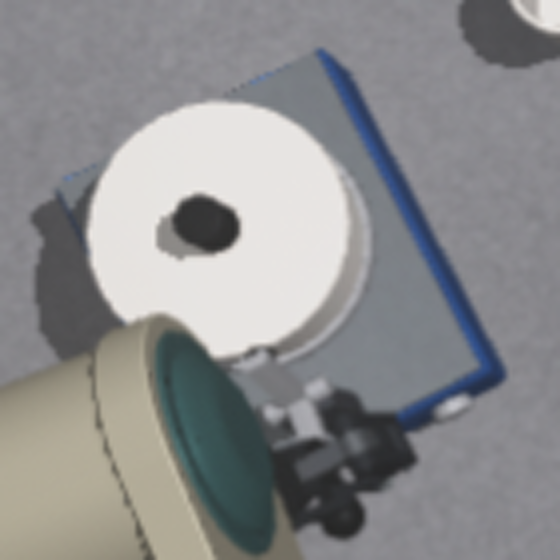

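```bash
python3 - <<'E'
from h import *
for ph in np.linspace(1.05,.15,7):
    go(mill(-.106-.078*sin(ph),0,.137+.078*cos(ph)-.002),A,speed=.1)
    s=env.state(); print(round(ph,2),s["contact_force"].round(1),round(s["opening"],4))
for ph in(.08,.04,0):
    r=go(mill(-.106-.078*sin(ph),0,.137+.078*cos(ph)-.002),A,speed=.03,stop=12); print(ph,r); st()
    if r: break
crop("scene","l4",330,60,160,150,4)
E
```

```text
1.05 [-2.4  5.3  1.1] 0.0218
0.9 [-2.3  4.7 -0. ] 0.0224
0.75 [-2.   4.9 -0.8] 0.0222
0.6 [-0.9  5.4 -2. ] 0.0222
0.45 [-1.3  5.1 -3. ] 0.0221
0.3 [-0.7  5.8 -1.7] 0.0221
0.15 [-0.3  5.8 -2.9] 0.0221
0.08 False
t86.3 [0.4683 0.2263 0.2123] [-3.14e+00  1.00e-03  4.78e-01] op0.0220 F [-2.5  4.2 -1.3]
0.04 False
t86.6 [0.4711 0.2277 0.2125] [-3.14e+00  1.00e-03  4.78e-01] op0.0222 F [-3.4  4.8 -1.7]
0 False
t86.8 [0.4738 0.2292 0.2127] [-3.14e+00  1.00e-03  4.77e-01] op0.0224 F [-2.3  4.5 -1.3]
```

View pics/l4.png

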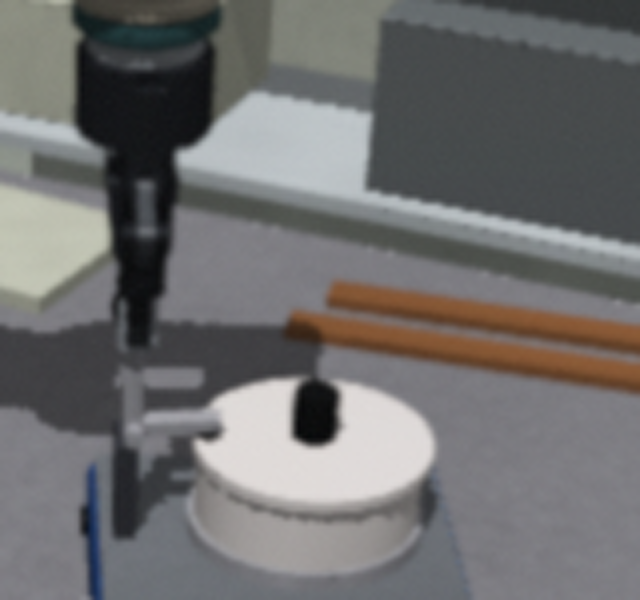

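```bash
python3 - <<'E'
from h import *
r=go(mill(-.102,0,.213),A,speed=.03,stop=12); print(r); st()
env.gripper_open(); env.pause(.2); p=env.state()["tool_pos"]
go([p[0],p[1],.32],A,speed=.15)
go([.40,-.30,.30],A,line=False); env.pause(.3); st()
crop("scene","e1",330,100,160,120,5)
crop("top","e2",110,160,140,140,4)
crop("top","e3",110,120,360,220,2)
E
```

```text
False
t87.2 [0.4771 0.2309 0.2127] [-3.14e+00  2.00e-03  4.78e-01] op0.0223 F [-4.6  3.6  0.3]
t91.1 [ 0.4002 -0.2997  0.3   ] [-3.142  0.     0.477] op0.0854 F [-0.1  1.  -0.2]
```

View pics/e1.png

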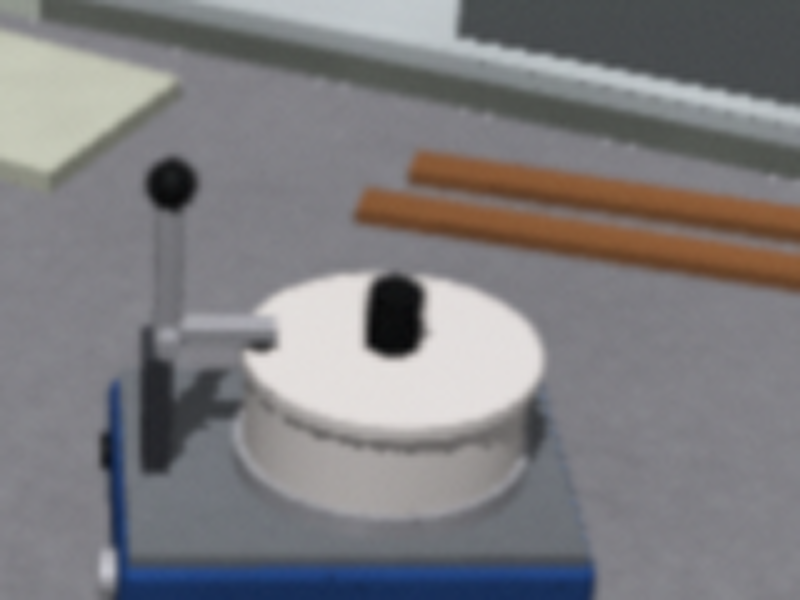

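View pics/e2.png

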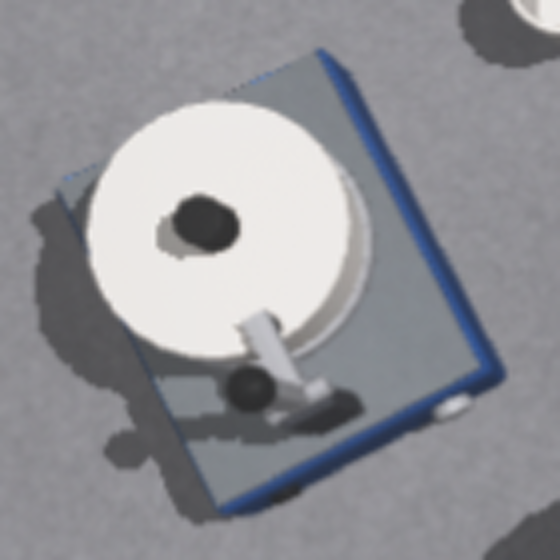

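View pics/e3.png

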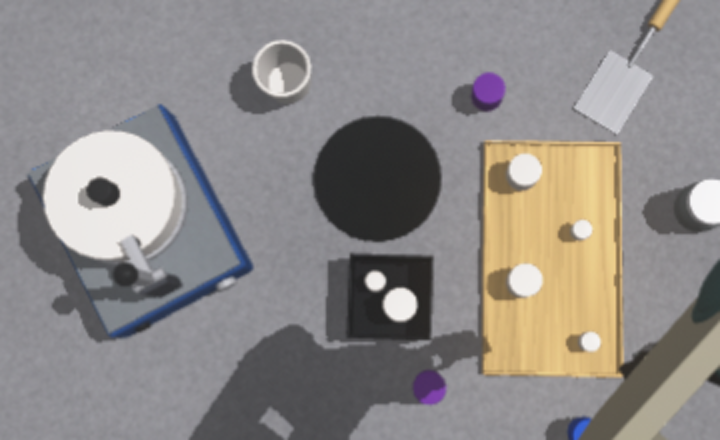

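The handle is upright with its arm level across the lid, the lid is seated, and the tub and tray are as required. The robot touches nothing. Handing in.

```bash
python3 - <<'E'
from h import *
b=pix("scene",(172.5)/5-.5+330,(183.5)/5-.5+100,.215)[:2]-O; print("ball mill",b@UX,b@UY)
env.sign_off(); st()
E
```

```text
ball mill -0.10596070234664208 0.0019139744848464077
the job is handed in; nothing more can be done
the job is handed in; nothing more can be done
```

The glaze mill is ready to run, and I handed the job in at about 91 s of the 210 s allowed; no verdict is reported.

- **Clamp and lid:** I threw the clamp back and set the lid on the mat.
- **Jar:** The jar held one small and one large wrong-size cylinder, and I moved both to the tub. Both 32 mm cylinders from the tray (only two were there) went into the jar. Then the lid went back on and the clamp handle came upright.
- **Setback:** My first try at dragging the large cylinder to the middle of the jar only rocked it in place. A tilted grip lifted out both it and the small one.

**Last checks:**
- **Lid:** It sits at the same height as at the start and looks the same in the pictures.
- **Clamp:** The ball measured 106.0 mm from the jar axis, as it should be with the handle upright, and the arm lies level across the lid. At the start the handle leaned back about 0.1 rad, so it is now more upright than I found it.
- **Tub and tray:** Both wrong-size cylinders are in the tub. Two small and two large ones are still on the tray.
- **Jar contents:** Both 32 mm cylinders were standing in the jar in the last picture before the lid went on.
- **Pot and cup:** The robot never went near them, and they show no sign of having moved in the pictures.

No final check failed or disagreed.

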